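Lock the pressing mould's nut

TASK

Pull the wooden tamper up out of its well in the pressing mould and stand it in the open steel utensil pot, clear of the nut's arms. Then turn the two-armed second nut clockwise (seen from above) by its arms, down its stud until it meets the hex nut below, and tighten it firmly until the arms stop dead. Do not tip the pot, and leave the jar, spatula, scraper, funnel and bowl where they are.

Things in the scene. Friction and masses are not known exactly. Their poses are not given: they have to be found in the camera images.
- press: Fixed aluminium block 200 (x) x 160 (y) x 60 mm high, at any yaw. Origin: centre of its underside, under the upright stud (20 mm thick, top at 148 mm). Round the stud: a washer 68 mm wide, top at 66 mm, and the first nut, dark hex, 44 mm across flats, fixed, top at 92 mm. Heights are above the counter. +x points from the stud to the tamper's well.
- well (a point): Centre of the mouth of the tamper's well: a round upright hole 29 mm wide, 50 mm deep, flush with the block's top (60 mm above the counter), 62 mm from the stud's axis.
- locknut (a joint): Turn (rad) of the second nut on its thread, growing clockwise seen from above; starts at 0 to 2.2. It sinks 10 mm per turn and stops on the hex nut at 13.0. Turning it down takes a steady 0.30 N m; it stays where it is left. Turned down is above 12.9.
- arms (a joint): The tightening: how far (rad, clockwise) the arms have given past the nut's own turn. 0 while the nut runs down; once it sits on the hex nut, pushing the arms on with over 0.60 N m takes them 0.30 rad further to a dead stop, where they stay when let go. Tight is above 0.2. One arm points at -0.45 - locknut - arms rad from the block's +x axis (counted about z up), the other opposite.
- arms_mid (a point): Stud's axis at mid-height of the second nut's arms. That nut is bright steel: a hub 42 mm wide, from 14 mm below to 10 mm above this point, and two opposite arms, one bar 150 mm long, 14 mm wide, 14 mm high, centred here. Height over the counter 127 mm at joint 0, 106 mm when touching the hex nut. The tamper in its well blocks the arms.
- arms_end (a point): End of one of the two arms, on the arm's centre line, 75 mm from the stud's axis, at the arms' mid-height.
- tamper: Loose round wooden stick 190 mm long, shaft 22 mm thick, with a grip 27 mm thick on the top 35 mm; about 75 g. Origin: centre of its foot; its z axis runs up the stick to the grip. At the start it stands in the well, foot 10 mm above the counter, top 200 mm above it, with about 3 mm play all round.
- pot: Loose open-topped round steel utensil pot, 92 mm across outside, 86 mm inside, 110 mm high, floor 5 mm thick, about 0.75 kg, empty. Origin: centre of its underside. The tamper may lean in it.
- jar: Closed jar 86 mm across, 115 mm high, with a lid: a bystander, which may stand at the pot's side or the other. Origin: centre of its underside.
- spatula: Flat spatula with a wooden handle lying on the counter near the mould, its length along x: a bystander.
- scraper: Bench scraper, a steel blade with a dark wooden bar, 120 x 75 mm, lying flat: a bystander.
- funnel: Steel funnel standing wide end down, 110 mm across, 95 mm high: a bystander.
- bowl: Steel bowl 140 mm across, 60 mm high: a bystander.
Things that resemble listed ones, but are neither listed nor needed, are in the scene too. What is meant by the tamper is not green, and is the larger of those in its own colour.

How it is judged:
On the way, in this order (a step that is already met when the one before it is completed fails the run):
1. the tamper stands in the pot, let go (horizontal distance between tamper and pot below 0.045 m and z of tamper in the frame of pot below 0.03 m and angle between tamper's own z axis and vertical below 0.8 rad and contact force between the fingers and tamper below 0.1 N), for 0.2 s.
2. the second nut is down on the hex nut and tight (value of joint locknut above 12.9 rad and value of joint arms above 0.2 rad), for 0.2 s.
At the end, for the whole second after the job is handed in: The second nut is tight on the hex nut and stays so when let go (joint locknut above 12.9, joint arms above 0.2, at rest), and the tamper rests grip up in the upright pot, its foot at the bottom (foot within 45 mm of the pot's axis and less than 30 mm above its underside, tilted less than 0.8 rad) (all of step 2 and velocity of joint locknut between -0.05 and 0.05 rad/s and horizontal distance between tamper and pot below 0.045 m and z of tamper in the frame of pot below 0.03 m and angle between tamper's own z axis and vertical below 0.8 rad and linear speed of tamper below 0.05 m/s and angle between pot's own z axis and vertical below 0.2 rad); the robot touches nothing.
It fails at once if the pot is tipped more than 0.4 rad (angle between pot's own z axis and vertical above 0.4 rad).
It fails at once if the jar, spatula, scraper, funnel or bowl is shifted by more than 40 mm (distance of any of jar, spatula, scraper, funnel, bowl from where it was at the start of the episode above 0.04 m).
It also fails if it takes over 66 s, if anything falls off the work surface, if the arm or the gripper's body presses on something with over 40 N, if the wrist force passes 120 N, or if a joint passes its speed limit or range.

ROBOT

A 7-joint arm with a two-finger parallel gripper is mounted at the origin on the work surface. World frame = base frame: x ahead of the robot, y to its left, z up, the work surface at z = 0. Lengths are in m, angles in rad, forces in N, time in s.
With the tool pointing down it reaches from about 0.425 to 0.925 m from the base axis. Payload 6.8 kg.
Tool frame: the origin (TCP) lies on the mounting face of the last link; the fingertips stand 173 mm ahead of it and the grasp point (between the pads) lies 155 mm ahead of it; z points along the fingers, y is the line along which they close (so a half turn about z gives the same grasp; the last joint's range is limited). The gripper opens to 85 mm and grips with 20 to 120 N. Pads are 22 mm wide; open, the fingers measure 114 mm over their backs; the gripper's body (76 mm by 85 mm) begins 54 mm behind the grasp point. The pads swing forward as they close: fully open they stand 13 mm farther back than shut.
Start: joints at [-1.292, 0.477, 0.022, 1.555, -0.011, 1.109, -0.083], TCP at [0.255, 0.625, 0.405] pointing down, gripper open.
Joint ranges: [-2.96, 2.96], [-0.34, 2.1], [-1.41, 1.46], [0.24, 2.44], [-1.37, 4.51], [0.17, 1.92], [-2.96, 2.96]. Speed limits (rad/s): [2.39, 2.39, 3.14, 3.14, 3.14, 3.14, 3.14].

INTERFACE

Orientations are given as a unit quaternion [w, x, y, z].
In Python, from station import bot gives the robot as it stands. The module is installed in compiled form; this text tells all that it offers.
- The arm moves only by the shell command python3 -m pendant 'ROWS' [FORCE]. ROWS is JSON, a list of rows, each a list of 5 numbers: the finger opening in m, from 0 to 0.0854, then the shift along the tool's x, y, z in m, then the turn about the tool's z in degrees. In form: [[jaw, x, y, z, yaw], ...]. A call has 1 to 12 rows; each row shifts and turns the commanded pose from where the row before left it, along the tool's axes as they then stand; what a row does not reach is not made up. A row lasts 1/12 s, in which the tool goes at most 41.7 mm and 7.16 degrees, less where a joint would pass 70% of its speed; a pose out of reach is approached as far as the arm can. A call with a gripper value outside its range is refused whole. The fingers move at their own pace and stop on an object; FORCE is the grip in N (left out, the last holds). Time passes only in rows, so rows that do not move let the fingers close. It gives the time, the measured TCP pose, the force, the opening and the grip force at its end, in the units of the state.
- bot.get_obs(): the state, without advancing time (a new reading comes with each control period).
- bot.read_camera(name): name is "scene" or "top" or "wrist"; returns (picture, depth): 420x560x3 uint8, blue, green, red; 420x560 float32, m along the optical axis (not along the pixel's ray), 0 where there is no reading.
- bot.camera_model(name): a dict with "intrinsics" (3x3 intrinsics, pixels), "R" (3x3) and "t" (3): a world point X has camera coordinates R X + t. Camera axes: x right, y down, z forward; pixel columns grow to the right and rows downward; lengths in m; the calibration is good to about 2 mm. A picture is of the moment at which its call begins: read the wrist's pose just before it. camera_model takes no time and is no camera call; for the wrist camera it gives the pose at the moment of the call.
- bot.hand_in(): hands the job in; it is judged then, once.
Trained networks look in the newest picture that a camera, given by its name, has taken for a name from the list of things; names that differ only in an ending like _2 or _b are one class to them, and where a whole thing is asked for, a point or a joint stands for the part that bears it (a point fixed in the world has none). Each returns a list of dicts, best first, with "score" (0 to 1); they miss things now and then, are a little off and sometimes report something else, mostly with a low value. They report only what shows in the picture. A call takes as long as a camera call. They do not tell look-alikes from the thing itself.
- bot.boxes_of(name, camera): "at" ([column, row] in pixels, amid what is visible of it).
- bot.trace(name, camera): "mask" (420x560 bool, what is visible of it) and "at" ([column, row] in pixels, amid what is visible of it).
- bot.pinpoint(name, camera): "at" ([column, row] in pixels: a listed point, or the origin of a listed thing).
The state is a dict: "t": time; "q": joint angles; "joint_vel": joint speeds; "joint_torque": joint torques, N m; "eef_pos": TCP position; "tool_rot": TCP orientation; "contact_force": force on the tool from outside, world axes, zero at the start; "torque": the same for the moment, N m; "gripper_width": opening from 0.0 (shut) to 1.0 (fully open); "grasp_force": force on a finger pad.
Only numpy, scipy, OpenCV 4.12 (cv2) and the standard library are available. Lean on these libraries where they do the work, as an engineer would, in place of code of your own. Each camera call takes 0.05 s, during which the arm holds its last target. There are 200 camera calls.

## Working session

There is one attempt and no reset: what is moved stays moved. The work goes in short steps, Python scripts to look and compute and a shell command to move; the robot and the scene stay as the last step left them, time stands still between calls to the robot, and variables do not carry over. Pictures are saved under pics/ and viewed, at most 10 in all, crops included, and the job is handed in when it is done.

```bash
mkdir -p pics
cat > h.py <<'E'
import numpy as np, cv2
from station import bot
def px2w(cam,u,v,d=None,z=None,depth=None):
    m=bot.camera_model(cam);K=np.array(m["intrinsics"]);R=np.array(m["R"]);t=np.array(m["t"])
    ray=np.linalg.inv(K)@[u,v,1]
    if z is not None:
        o=-R.T@t; r=R.T@ray; return o+r*(z-o[2])/r[2]
    return R.T@(ray*d-t)
def cloud(cam,depth):
    m=bot.camera_model(cam);K=np.array(m["intrinsics"]);R=np.array(m["R"]);t=np.array(m["t"])
    v,u=np.mgrid[:420,:560]
    p=np.stack([u,v,np.ones_like(u)],-1)@np.linalg.inv(K).T*depth[...,None]
    return (p-t)@R
E
python3 - <<'E'
from h import *
np.set_printoptions(precision=3,suppress=True)
o=bot.get_obs();print(o['t'],o['eef_pos'],o['tool_rot'],o['gripper_width'])
for c in("top","scene"):
    im,d=bot.read_camera(c);cv2.imwrite(f"pics/{c}0.png",im)
    P=cloud(c,d)
    m=bot.camera_model(c);print(c,-np.array(m["R"]).T@m["t"])
    for n in("press","locknut","tamper","pot","jar","spatula","scraper","funnel","bowl"):
        for r in bot.trace(n,c)[:3]:
            mk=r["mask"]&(d>0);q=P[mk]
            if len(q): print(c,n,round(r["score"],2),np.round(r["at"]),np.median(q,0),"zmax",np.percentile(q[:,2],98),"ext",np.percentile(q,3,0)[:2],np.percentile(q,97,0)[:2])
    for n in("well","arms_mid","arms_end","tamper","pot","press"):
        for r in bot.pinpoint(n,c)[:3]: print(c,'pt',n,round(r["score"],2),np.round(r["at"],1))
print(bot.get_obs()['t'])
E
```

```text
0.0 [0.254 0.625 0.404] [-0.     0.192  0.981 -0.001] 0.998539660877364
top [ 0.369 -0.005  1.152]
top press 0.71 [208. 205.] [0.567 0.23  0.004] zmax 0.02175918800424206 ext [0.381 0.191] [0.635 0.279]
top locknut 0.79 [276. 197.] [0.575 0.033 0.131] zmax 0.14504746702392404 ext [0.509 0.017] [0.65 0.05]
top tamper 0.75 [239. 273.] [0.383 0.125 0.187] zmax 0.19228193871099633 ext [0.371 0.118] [0.395 0.141]
top tamper 0.58 [392. 160.] [ 0.685 -0.301  0.024] zmax 0.061156632617795956 ext [ 0.618 -0.354] [ 0.736 -0.232]
top tamper 0.56 [264. 264.] [0.399 0.066 0.129] zmax 0.13282196008722102 ext [0.394 0.06 ] [0.406 0.076]
top pot 0.61 [416. 220.] [ 0.511 -0.354  0.039] zmax 0.11110220947965098 ext [ 0.463 -0.384] [ 0.551 -0.296]
top jar 0.72 [158. 231.] [0.487 0.334 0.113] zmax 0.11840232210728266 ext [0.451 0.306] [0.524 0.377]
top jar 0.44 [273. 199.] [0.555 0.033 0.131] zmax 0.1346710840997425 ext [0.509 0.023] [0.647 0.042]
top jar 0.15 [276. 196.] [0.575 0.032 0.131] zmax 0.13734655872162752 ext [0.509 0.016] [0.65 0.05]
top spatula 0.82 [206. 206.] [0.567 0.229 0.004] zmax 0.02
[... 1721 characters left out ...]
[188. 284.] [ 0.506 -0.231  0.004] zmax 0.01646262278876319 ext [ 0.448 -0.271] [ 0.555 -0.188]
scene funnel 0.55 [408. 214.] [0.702 0.281 0.049] zmax 0.09451524910144926 ext [0.662 0.258] [0.731 0.335]
scene bowl 0.83 [206. 338.] [ 0.656 -0.284  0.027] zmax 0.06052239451300196 ext [ 0.611 -0.349] [ 0.735 -0.229]
scene bowl 0.45 [406. 211.] [0.701 0.281 0.05 ] zmax 0.09496200054213631 ext [0.663 0.258] [0.73  0.335]
scene pt well 0.58 [301.3 212.4]
scene pt arms_mid 0.64 [301.6 206.8]
scene pt arms_end 0.69 [326.1 223. ]
scene pt tamper 0.79 [261.7 208.3]
scene pt tamper 0.56 [271.9 196.9]
scene pt tamper 0.18 [299.9 203.9]
scene pt pot 0.8 [138.5 315.1]
scene pt press 0.94 [295.9 246. ]
1.6
```

View pics/top0.png

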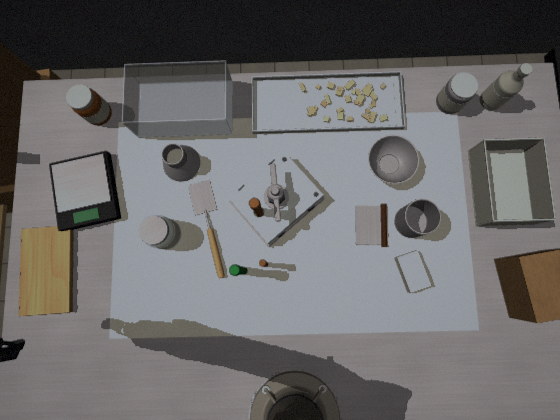

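View pics/scene0.png

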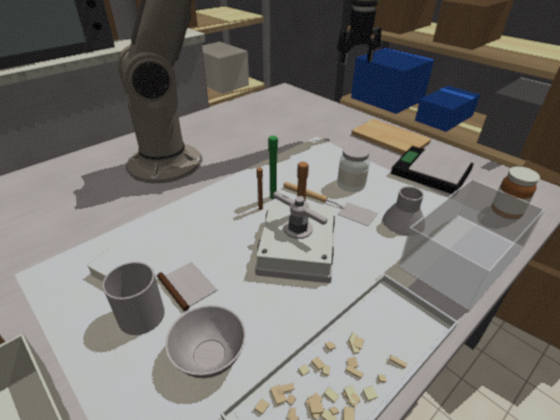

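The top view shows the tamper in the block at about (255,207), the nut's arms at (272,160)–(277,218), and the pot at (418,219). The green stick at (237,271) and the small brown one at (264,263) are look-alikes. The jar at (158,232) is well away from the pot.

Run:
```python
from h import *
np.set_printoptions(precision=4,suppress=True)
def fitc(xy):
    A=np.c_[2*xy,np.ones(len(xy))];s=np.linalg.lstsq(A,(xy**2).sum(1),rcond=None)[0];return s[:2],np.sqrt(s[2]+s[:2]@s[:2])
for c in("top","scene"):
    im,d=bot.read_camera(c);P=cloud(c,d);X,Y,Z=P[...,0],P[...,1],P[...,2]
    reg=(d>0)&(abs(X-.575)<.17)&(abs(Y-.03)<.14)
    t=P[reg&(Z>.165)&(Z<.24)]; print(c,"tamper",len(t),t[:,:2].mean(0),t[t[:,2]>.195][:,:2].mean(0),t.min(0),t.max(0))
    b=P[reg&(abs(Z-.06)<.006)];
    r=cv2.minAreaRect(b[:,:2].astype(np.float32)); print("block",len(b),r)
    n=P[reg&(Z>.118)&(Z<.142)]; n=n[np.linalg.norm(n[:,:2]-t[:,:2].mean(0),axis=1)>.022]
    n=n[(abs(n[:,0]-.575)<.09)&(abs(n[:,1]-.03)<.09)]
    rr=cv2.minAreaRect(n[:,:2].astype(np.float32));print("nut",len(n),rr,np.median(n[:,2]),np.linalg.svd(n[:,:2]-n[:,:2].mean(0))[2][0] if len(n)<5000 else 0)
    s=P[reg&(Z>.143)&(Z<.155)];print("stud",len(s),s.mean(0) if len(s) else 0)
    p=P[(d>0)&(Z>.1)&(Z<.12)&(abs(X-.51)<.1)&(abs(Y+.34)<.1)];print("pot rim",len(p),fitc(p[:,:2]))
```

```text
top tamper 117 [0.5368 0.0798] [0.5384 0.0804] [0.5257 0.0675 0.1693] [0.5501 0.0921 0.2038]
block 3538 ((0.5785009264945984, 0.032743439078330994), (0.16953866183757782, 0.20042464137077332), 39.41145324707031)
nut 389 ((0.5779855251312256, 0.032919060438871384), (0.14655379951000214, 0.040178082883358), 15.030753135681152) 0.13127254226614096 [-0.9971 -0.076 ]
stud 60 [0.5726 0.0381 0.1477]
pot rim 205 (array([ 0.5071, -0.3402]), np.float64(0.04414262112162535))
scene tamper 198 [0.5431 0.0757] [0.54   0.0786] [0.5242 0.0668 0.1653] [0.5518 0.0916 0.2011]
block 3286 ((0.5544016361236572, 0.038897305727005005), (0.19579073786735535, 0.24154776334762573), 39.75145721435547)
nut 528 ((0.5772045850753784, 0.03067638725042343), (0.15004560351371765, 0.03821401670575142), 12.616802215576172) 0.1296165882055005 [0.9964 0.0848]
stud 91 [0.5618 0.0513 0.1483]
pot rim 544 (array([ 0.5079, -0.3411]), np.float64(0.044187673324591926))
```

```bash
cat >> h.py <<'E'
from scipy.spatial.transform import Rotation as Ro
def go(x,y,z):
    o=bot.get_obs();w,a,b,c=o['tool_rot'];R=Ro.from_quat([a,b,c,w])
    print("t",round(o['t'],2),"pos",np.round(o['eef_pos'],4),"q7",round(o['q'][6],3),"F",np.round(o['contact_force'],1),"T",np.round(o['torque'],2),"w",round(o['gripper_width'],3),"closing deg",round(np.degrees(np.arctan2(*R.as_matrix()[:2,1][::-1])),1),"tilt",round(np.degrees(np.arccos(-R.as_matrix()[2,2])),2))
    d=R.inv().apply(np.array([x,y,z])-o['eef_pos']);print("tool delta",np.round(d,4),"rows",np.linalg.norm(d)/.0417)
E
python3 -c "
from h import *
go(.538,.080,.405)"
```

```text
t 1.7 pos [0.2546 0.6252 0.4047] q7 -0.083 F [-0.1  0.3  0. ] T [ 0.02 -0.05 -0.03] w 1.003 closing deg 67.8 tilt 0.0
tool delta [-4.681e-01 -3.980e-01 -3.000e-04] rows 14.734564907019841
```

```bash
python3 -m pendant '[[0.085,-0.028,-0.024,0,0],[0.085,-0.028,-0.024,0,0],[0.085,-0.028,-0.024,0,0],[0.085,-0.028,-0.024,0,0],[0.085,-0.028,-0.024,0,0],[0.085,-0.028,-0.024,0,0],[0.085,-0.028,-0.024,0,0],[0.085,-0.028,-0.024,0,0],[0.085,-0.028,-0.024,0,0],[0.085,-0.028,-0.024,0,0],[0.085,-0.028,-0.024,0,0],[0.085,-0.028,-0.024,0,0]]' 40
python3 -m pendant '[[0.06,-0.028,-0.024,0,0],[0.06,-0.028,-0.024,0,0],[0.06,-0.028,-0.024,0,0],[0.06,-0.028,-0.024,0,0],[0.06,-0.01,-0.01,0,0],[0.06,-0.01,-0.004,0,0],[0.06,0,0,0,0]]'
python3 -c "
from h import *
go(.538,.080,.337)"
```

```text
t: 2.7
eef_pos: [0.4577, 0.2299, 0.4051]
tool_rot: [0.0, 0.192, 0.981, 0.0]
contact_force: [0.1, 0.6, 0.0]
gripper_width: 0.999
grasp_force: 0.0
t: 3.28
eef_pos: [0.539, 0.0784, 0.4049]
tool_rot: [0.001, 0.194, 0.981, -0.0]
contact_force: [0.4, -0.1, 1.3]
gripper_width: 0.7
grasp_force: 0.0
t 3.28 pos [0.539  0.0784 0.4049] q7 1.01 F [ 0.4 -0.1  1.3] T [ 0. -0. -0.] w 0.7 closing deg 67.7 tilt 0.07
tool delta [0.0016 0.0011 0.0679] rows 1.629390044741703
```

```bash
python3 -m pendant '[[0.06,0,0,0.02,0],[0.06,0,0,0.02,0],[0.06,0,0,0.018,0],[0.06,0,0,0.01,0],[0.06,0,0,0,0],[0.06,0,0,0,0],[0.01,0,0,0,0],[0.01,0,0,0,0],[0.01,0,0,0,0],[0.01,0,0,0,0],[0.01,0,0,0,0],[0.01,0,0,0,0]]' 40
python3 -c "
from h import *
go(.538,.080,.337)"
```

```text
t: 4.28
eef_pos: [0.5385, 0.0802, 0.3378]
tool_rot: [0.001, 0.192, 0.981, 0.001]
contact_force: [-0.0, 0.1, 5.8]
gripper_width: 0.303
grasp_force: 39.6
t 4.28 pos [0.5385 0.0802 0.3378] q7 1.039 F [-0.   0.1  5.8] T [0.14 0.04 0.02] w 0.303 closing deg 67.8 tilt 0.14
tool delta [ 0.0004 -0.0003  0.0008] rows 0.023624855092392524
```

```bash
python3 -m pendant '[[0.01,0,0,-0.01,0],[0.01,0,0,-0.02,0],[0.01,0,0,-0.025,0],[0.01,0,0,-0.025,0],[0.01,0,0,-0.025,0],[0.01,0,0,-0.025,0],[0.01,0,0,-0.015,0],[0.01,0,0,-0.005,0],[0.01,0,0,0,0]]' 40
python3 - <<'E'
from h import *
go(.5075,-.3407,.488)
im,d=bot.read_camera("scene");cv2.imwrite("pics/s1.png",im)
E
```

```text
t: 5.03
eef_pos: [0.5379, 0.0798, 0.4881]
tool_rot: [0.001, 0.192, 0.981, 0.001]
contact_force: [0.2, -1.0, -1.0]
gripper_width: 0.301
grasp_force: 39.5
t 5.03 pos [0.5379 0.0798 0.4881] q7 0.984 F [ 0.2 -1.  -1. ] T [-0.02 -0.05  0.01] w 0.301 closing deg 67.8 tilt 0.14
tool delta [-1.305e-01 -4.008e-01 -3.000e-04] rows 10.109396863147769
```

View pics/s1.png

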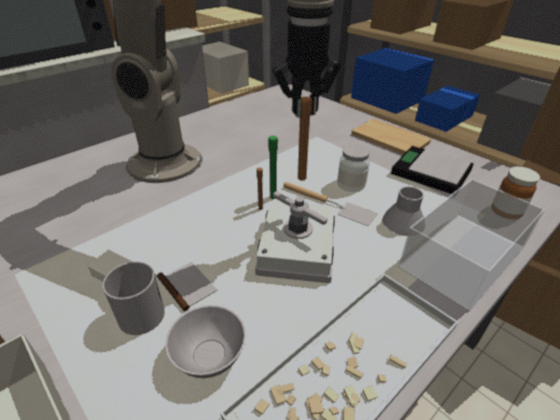

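The tamper is out of the well, held upright from (304,100) to (304,180). Next I move it to the pot.

```bash
python3 -m pendant '[[0.01,-0.005,-0.015,0,0],[0.01,-0.01,-0.03,0,0],[0.01,-0.01,-0.033,0,0],[0.01,-0.011,-0.033,0,0],[0.01,-0.011,-0.033,0,0],[0.01,-0.011,-0.033,0,0],[0.01,-0.011,-0.033,0,0],[0.01,-0.011,-0.033,0,0],[0.01,-0.011,-0.033,0,0],[0.01,-0.011,-0.033,0,0],[0.01,-0.011,-0.033,0,0],[0.01,-0.01,-0.03,0,0]]' 40
python3 -m pendant '[[0.01,-0.006,-0.02,0,0],[0.01,-0.002,-0.009,0,0],[0.01,0,0,0,0],[0.01,0,0,0,0]]' 40
python3 - <<'E'
from h import *
go(.5075,-.3407,.335)
im,d=bot.read_camera("scene");P=cloud("scene",d);X,Y,Z=P[...,0],P[...,1],P[...,2]
s=(d>0)&(Z>.14)&(Z<.3)&(abs(X-.5075)<.05)&(abs(Y+.34)<.05);p=P[s]
for a in(.15,.2,.25,.3):
    q=p[abs(p[:,2]-a)<.02];print(a,len(q),q.mean(0) if len(q) else 0)
print(p[:,2].min())
E
```

```text
t: 6.08
eef_pos: [0.5105, -0.3128, 0.4848]
tool_rot: [-0.002, 0.193, 0.981, 0.0]
contact_force: [1.1, -0.2, -0.7]
gripper_width: 0.305
grasp_force: 39.5
t: 6.42
eef_pos: [0.508, -0.34, 0.4854]
tool_rot: [-0.001, 0.192, 0.981, 0.001]
contact_force: [1.7, 1.0, -0.7]
gripper_width: 0.303
grasp_force: 39.5
t 6.42 pos [ 0.508  -0.34    0.4854] q7 1.843 F [ 1.7  1.  -0.7] T [ 0.06 -0.07  0.05] w 0.303 closing deg 67.8 tilt 0.14
tool delta [-1.000e-04 -1.000e-03  1.504e-01] rows 3.6077383833542633
0.15 66 [ 0.51407736 -0.34085462  0.1648433 ]
0.2 252 [ 0.51453043 -0.34086691  0.20060766]
0.25 293 [ 0.51458023 -0.34111569  0.25065495]
0.3 162 [ 0.51468047 -0.34138975  0.29000053]
0.1578989905122363
```

```bash
python3 -m pendant '[[0.01,0,0,0.02,0],[0.01,0,0,0.03,0],[0.01,0,0,0.03,0],[0.01,0,0,0.03,0],[0.01,0,0,0.02,0],[0.01,0,0,0.013,0],[0.01,0,0,0.007,0],[0.01,0,0,0,0],[0.01,0,0,0,0]]' 40
python3 -m pendant '[[0.045,0,0,0,0],[0.045,0,0,0,0],[0.05,0,0,0,0],[0.05,0,0,0,0]]' 40
python3 - <<'E'
from h import *
go(.5075,-.3407,.42)
E
```

```text
t: 7.22
eef_pos: [0.5085, -0.3405, 0.3375]
tool_rot: [0.001, 0.192, 0.981, -0.0]
contact_force: [0.1, 0.2, -0.8]
gripper_width: 0.305
grasp_force: 39.5
t: 7.55
eef_pos: [0.5081, -0.341, 0.3375]
tool_rot: [0.001, 0.192, 0.981, -0.0]
contact_force: [-0.3, -1.0, 0.4]
gripper_width: 0.589
grasp_force: 0.0
t 7.55 pos [ 0.5081 -0.341   0.3375] q7 1.92 F [-0.3 -1.   0.4] T [-0.02  0.01 -0.01] w 0.589 closing deg 67.8 tilt 0.09
tool delta [ 0.0006  0.0001 -0.0825] rows 1.9779931341257164
```

```bash
python3 -m pendant '[[0.07,0,0,-0.01,0],[0.07,0,0,-0.02,0],[0.07,0,0,-0.03,0],[0.07,0,0,-0.03,0],[0.07,0,0,-0.02,0],[0.07,0,0,0,0]]' 40
python3 - <<'E'
from h import *
go(.578,.032,.40)
im,d=bot.read_camera("scene");cv2.imwrite("pics/s2.png",im[180:400,40:320])
P=cloud("scene",d);X,Y,Z=P[...,0],P[...,1],P[...,2]
p=P[(d>0)&(Z>.12)&(Z<.23)&(abs(X-.5075)<.08)&(abs(Y+.34)<.08)]
for a in(.13,.16,.19):
    q=p[abs(p[:,2]-a)<.01];print(a,len(q),q.mean(0) if len(q) else 0)
print(p.max(0))
E
```

```text
t: 8.05
eef_pos: [0.5085, -0.3421, 0.4527]
tool_rot: [0.004, 0.193, 0.981, -0.001]
contact_force: [0.3, -0.7, 0.9]
gripper_width: 0.818
grasp_force: 0.0
t 8.05 pos [ 0.5085 -0.3421  0.4527] q7 1.861 F [ 0.3 -0.7  0.9] T [-0.04 -0.04 -0.01] w 0.818 closing deg 67.8 tilt 0.51
tool delta [0.0774 0.3727 0.0518] rows 9.211583160313088
0.13 106 [ 0.51637234 -0.3415494   0.13021903]
0.16 107 [ 0.51745408 -0.34205452  0.16097689]
0.19 217 [ 0.51334435 -0.34114434  0.19093623]
[ 0.52266175 -0.32701032  0.19683493]
```

View pics/s2.png

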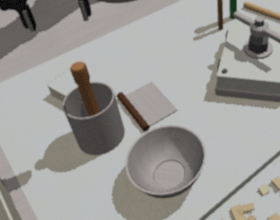

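The tamper stands in the upright pot, crop (85,90). Next comes the nut: translate first, then turn the fingers to the starting side of the arms.

```bash
python3 -m pendant '[[0.065,0.003,0.015,0,0],[0.065,0.007,0.033,0,0],[0.065,0.007,0.035,0,0],[0.065,0.007,0.035,0,0],[0.065,0.008,0.035,0,0],[0.065,0.008,0.035,0,0],[0.065,0.008,0.035,0,0],[0.065,0.007,0.035,0,0],[0.065,0.007,0.035,0,0],[0.065,0.007,0.033,0,0],[0.065,0.005,0.03,0,0],[0.065,0.003,0.015,0,0]]' 40
python3 -m pendant '[[0.065,0,0,0,-7],[0.065,0,0,0,-7],[0.065,0,0,0,-7],[0.065,0,0,0,-7],[0.065,0,0,0,-7],[0.065,0,0,0,-7],[0.065,0,0,0,-7],[0.065,0,0,0,-7],[0.065,0,0,0,-7],[0.065,0,0,0,-7],[0.065,0,0,0,-7],[0.065,0,0,0,-7]]' 40
python3 -m pendant '[[0.065,0,0,0,-7],[0.065,0,0,0,-7],[0.065,0,0,0,-7],[0.065,0,0,0,-7],[0.065,0,0,0,-7],[0.065,0,0,0,-7],[0.065,0,0,0,-7],[0.065,0,0,0,-7],[0.065,0,0,0,-7],[0.065,0,0,0,-7],[0.065,0,0,0,-6],[0.065,0,0,0,0]]' 40
python3 - <<'E'
from h import *
go(.578,.032,.31)
im,d=bot.read_camera("scene");P=cloud("scene",d);X,Y,Z=P[...,0],P[...,1],P[...,2]
s=(d>0)&(abs(X-.578)<.08)&(abs(Y-.032)<.08)
n=P[s&(Z>.118)&(Z<.137)];r=np.linalg.norm(n[:,:2]-[.578,.032],axis=1)
e=n[(r>.03)&(r<.09)];a=np.degrees(np.arctan2(e[:,1]-.032,e[:,0]-.578));print("bar",np.median(a[abs(a)<60]),np.median(a[abs(a)>120]),np.median(e[:,2]))
f=P[s&(Z>.2)&(Z<.33)];print("finger tip low z",np.percentile(f[:,2],[0,1,3]) )
cv2.imwrite("pics/s3.png",im[0:300,160:460])
E
```

```text
t: 9.1
eef_pos: [0.5767, 0.0368, 0.4459]
tool_rot: [-0.001, 0.19, 0.982, 0.001]
contact_force: [0.5, 0.2, 0.3]
gripper_width: 0.76
grasp_force: 0.0
t: 10.1
eef_pos: [0.5763, 0.0318, 0.446]
tool_rot: [-0.001, -0.516, 0.856, 0.0]
contact_force: [0.3, -0.4, -0.5]
gripper_width: 0.764
grasp_force: 0.0
t: 11.1
eef_pos: [0.5785, 0.0359, 0.4267]
tool_rot: [0.015, 0.869, -0.495, -0.018]
contact_force: [-0.1, -0.6, -1.7]
gripper_width: 0.757
grasp_force: 0.0
t 11.1 pos [0.5785 0.0359 0.4267] q7 2.951 F [-0.1 -0.6 -1.7] T [ 0.   -0.02 -0.05] w 0.757 closing deg -149.3 tilt 2.67
tool delta [ 0.005  -0.0026  0.1166] rows 2.7992045922783775
bar 0.9696346589445874 -170.5623358418859 0.1293118358892193
finger tip low z [0.26043393 0.2629616  0.26586419]
```

View pics/s3.png

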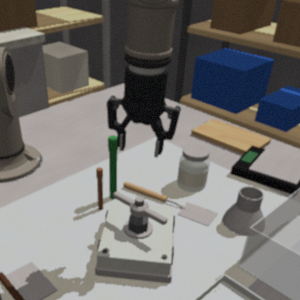

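Negative yaw runs joint 7 towards its upper limit (2.95), so I back off to the other equivalent angle with positive yaw. The stroke range there is large enough.

```bash
python3 -m pendant '[[0.065,0,0,0,5],[0.065,0,0,0,7],[0.065,0,0,0,7],[0.065,0,0,0,7],[0.065,0,0,0,7],[0.065,0,0,0,7],[0.065,0,0,0,7],[0.065,0,0,0,7],[0.065,0,0,0,7],[0.065,0,0,0,7],[0.065,0,0,0,0],[0.065,0,0,0,0]]' 40
python3 - <<'E'
from h import *
go(.578,.032,.32)
E
```

```text
t: 12.15
eef_pos: [0.5777, 0.0369, 0.4306]
tool_rot: [-0.022, -0.441, 0.897, -0.001]
contact_force: [-0.3, -0.2, -0.1]
gripper_width: 0.76
grasp_force: 0.0
t 12.15 pos [0.5777 0.0369 0.4306] q7 1.92 F [-0.3 -0.2 -0.1] T [ 0.01 -0.01  0.  ] w 0.76 closing deg 142.4 tilt 2.53
tool delta [-0.0008 -0.0051  0.1105] rows 2.6539562790444644
```

```bash
python3 -m pendant '[[0.065,0,0,0,7],[0.065,0,0,0,7],[0.065,0,0,0,7],[0.065,0,0,0,7],[0.065,0,0,0,7],[0.065,0,0,0,7],[0.065,0,0,0,7],[0.065,0,0,0,7],[0.065,0,0,0,7],[0.065,0,0,0,7],[0.065,0,0,0,7],[0.065,0,0,0,0]]' 40
cat >> h.py <<'E'
def gp(x,y,z,L=.155):
    o=bot.get_obs();w,a,b,c=o['tool_rot'];R=Ro.from_quat([a,b,c,w]);M=R.as_matrix()
    g=o['eef_pos']+M[:,2]*L
    print("gp",np.round(g,4),"toolz",np.round(M[:,2],3),"delta",np.round(R.inv().apply(np.array([x,y,z])-g),4))
E
python3 - <<'E'
from h import *
go(.578,.032,.32); gp(.578,.032,.14)
E
```

```text
t: 13.15
eef_pos: [0.5779, 0.0368, 0.4301]
tool_rot: [-0.017, 0.215, 0.976, -0.014]
contact_force: [-0.4, -0.1, -0.8]
gripper_width: 0.763
grasp_force: 0.0
t 13.15 pos [0.5779 0.0368 0.4301] q7 0.705 F [-0.4 -0.1 -0.8] T [-0.   -0.06  0.04] w 0.763 closing deg 65.2 tilt 2.5
tool delta [-0.0052 -0.0006  0.1101] rows 2.6435135529005764
gp [0.5718 0.0338 0.2753] toolz [-0.039 -0.019 -0.999] delta [-0.0101  0.0055  0.1349]
```

```bash
python3 -m pendant '[[0.065,-0.005,0.003,0.01,0],[0.065,-0.005,0.003,0.025,0],[0.065,0,0,0.03,0],[0.065,0,0,0.03,0],[0.065,0,0,0.02,0],[0.065,0,0,0.015,0],[0.065,0,0,0.010,0],[0.065,0,0,0.009,0],[0.065,0,0,0,0],[0.065,0,0,0,0]]' 40
python3 - <<'E'
from h import *
go(.578,.032,.32); gp(.578,.032,.126)
im,d=bot.read_camera("scene");cv2.imwrite("pics/s4.png",cv2.resize(im[80:300,200:400],None,fx=2.5,fy=2.5))
E
```

```text
t: 13.98
eef_pos: [0.5838, 0.0356, 0.2801]
tool_rot: [-0.018, 0.213, 0.977, -0.013]
contact_force: [0.6, 0.5, 0.8]
gripper_width: 0.764
grasp_force: 0.0
t 13.98 pos [0.5838 0.0356 0.2801] q7 0.591 F [0.6 0.5 0.8] T [ 0.03 -0.1  -0.  ] w 0.764 closing deg 65.5 tilt 2.56
tool delta [ 0.005  -0.007  -0.0395] rows 0.9705203631301428
gp [0.5775 0.0327 0.1253] toolz [-0.041 -0.018 -0.999] delta [-0.0007 -0.0005 -0.0007]
```

View pics/s4.png

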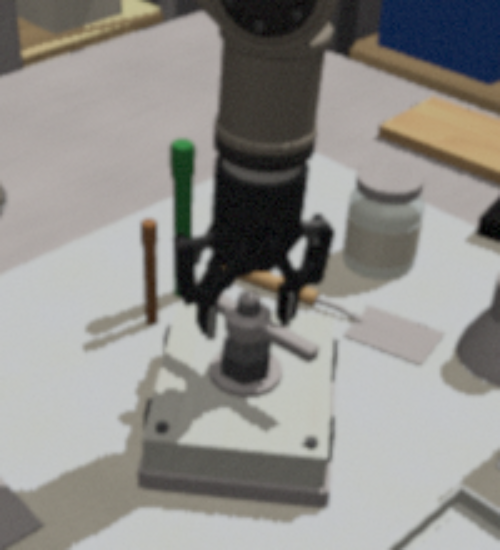

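The fingers straddle the stud, with one on each side of the arms and the stud's tip at (250,300) in the crop. I begin turning clockwise.

```bash
python3 -m pendant '[[0.065,0,0,0,5],[0.065,0,0,0,5],[0.065,0,0,0,5],[0.065,0,0,0.0002,6],[0.065,0,0,0.0002,7],[0.065,0,0,0.0002,7],[0.065,0,0,0.0002,7],[0.065,0,0,0.0002,7],[0.065,0,0,0.0002,7],[0.065,0,0,0.0002,7],[0.065,0,0,0.0002,7],[0.065,0,0,0.0002,7]]' 40
python3 - <<'E'
from h import *
go(.578,.032,.32); gp(.578,.032,.123)
im,d=bot.read_camera("top");P=cloud("top",d);X,Y,Z=P[...,0],P[...,1],P[...,2]
n=P[(d>0)&(Z>.1)&(Z<.135)];r=np.linalg.norm(n[:,:2]-[.578,.032],axis=1)
e=n[(r>.05)&(r<.085)];a=np.degrees(np.arctan2(e[:,1]-.032,e[:,0]-.578));print(len(e),np.percentile(a,[10,50,90]),np.median(e[:,2]))
E
```

```text
t: 15.03
eef_pos: [0.5839, 0.0368, 0.2796]
tool_rot: [-0.006, 0.776, 0.63, -0.02]
contact_force: [-0.6, 1.5, -0.8]
gripper_width: 0.762
grasp_force: 4.4
t 15.03 pos [0.5839 0.0368 0.2796] q7 -0.589 F [-0.6  1.5 -0.8] T [0.58 0.09 0.3 ] w 0.762 closing deg -11.9 tilt 2.4
tool delta [-0.0069 -0.0062 -0.0401] rows 0.985606039695443
gp [0.578  0.0341 0.1247] toolz [-0.038 -0.017 -0.999] delta [-0.002   0.0005  0.0018]
51 [133.28117115 137.58065554 142.93830157] 0.1290780848750821
```

```bash
python3 -m pendant '[[0.065,0,0,0.0002,7],[0.065,0,0,0.0002,7],[0.065,0,0,0.0002,7],[0.065,0,0,0.0002,7],[0.065,0,0,0.0002,7],[0.065,0,0,0.0002,7],[0.065,0,0,0.0002,7],[0.065,0,0,0.0002,7],[0.065,0,0,0.0002,7],[0.065,0,0,0.0002,7],[0.065,0,0,0.0002,7],[0.065,0,0,0.0002,7]]' 40
python3 -m pendant '[[0.065,0,0,0.0002,7],[0.065,0,0,0.0002,7],[0.065,0,0,0.0002,7],[0.065,0,0,0.0002,7],[0.065,0,0,0,0]]' 40
python3 - <<'E'
from h import *
go(.578,.032,.32); gp(.578,.032,.12)
E
```

```text
t: 16.08
eef_pos: [0.5845, 0.0364, 0.2772]
tool_rot: [0.009, 0.999, -0.05, -0.018]
contact_force: [1.3, 1.0, -0.0]
gripper_width: 0.761
grasp_force: 4.6
t: 16.5
eef_pos: [0.5842, 0.0362, 0.2762]
tool_rot: [0.014, 0.957, -0.289, -0.016]
contact_force: [0.8, 0.9, 0.5]
gripper_width: 0.76
grasp_force: 0.5
t 16.5 pos [0.5842 0.0362 0.2762] q7 -2.281 F [0.8 0.9 0.5] T [ 0.19 -0.08  0.02] w 0.76 closing deg -123.6 tilt 2.39
tool delta [-0.0038  0.0085 -0.0434] rows 1.0654293241349828
gp [0.5784 0.0335 0.1214] toolz [-0.038 -0.018 -0.999] delta [0.0005 0.0014 0.0014]
```

```bash
python3 -m pendant '[[0.065,0,0,0,-6],[0.065,0,0,-0.005,-4],[0.065,0,0,-0.015,0],[0.065,0,0,-0.005,0],[0.065,0,0,-0.003,-7],[0.065,0,0,0,-7],[0.065,0,0,0,-7],[0.065,0,0,0,-7],[0.065,0,0,0,-7],[0.065,0,0,0,-7],[0.065,0,0,0,-7],[0.065,0,0,0,-7]]' 40
python3 -m pendant '[[0.065,0,0,0,-7],[0.065,0,0,0,-7],[0.065,0,0,0,-7],[0.065,0,0,0,-7],[0.065,0,0,0,-7],[0.065,0,0,0,-7],[0.065,0,0,0,-7],[0.065,0,0,0,-7],[0.065,0,0,0,-7],[0.065,0,0,0,-7],[0.065,0,0,0,-7],[0.065,0,0,0,-7]]' 40
python3 -m pendant '[[0.065,0,0,0,-7],[0.065,0,0,0,-7],[0.065,0,0,0,-7],[0.065,0,0,0,-7],[0.065,0,0,0,-7],[0.065,0,0,0,-5],[0.065,0,0,0,0]]' 40
python3 - <<'E'
from h import *
go(.578,.032,.32); gp(.578,.032,.119)
im,d=bot.read_camera("scene");P=cloud("scene",d);X,Y,Z=P[...,0],P[...,1],P[...,2]
n=P[(d>0)&(Z>.1)&(Z<.126)];r=np.linalg.norm(n[:,:2]-[.578,.032],axis=1)
e=n[(r>.035)&(r<.085)];a=np.degrees(np.arctan2(e[:,1]-.032,e[:,0]-.578));print(len(e),np.histogram(a,18,(-180,180))[0],np.percentile(e[:,2],80))
E
```

```text
t: 17.5
eef_pos: [0.5846, 0.0358, 0.3034]
tool_rot: [0.003, 0.959, 0.283, -0.022]
contact_force: [-0.7, -0.4, 0.4]
gripper_width: 0.757
grasp_force: 0.0
t: 18.5
eef_pos: [0.5846, 0.0357, 0.3034]
tool_rot: [-0.012, 0.523, 0.852, -0.018]
contact_force: [-0.2, 0.3, -0.2]
gripper_width: 0.764
grasp_force: 0.0
t: 19.08
eef_pos: [0.5847, 0.0355, 0.3032]
tool_rot: [-0.018, 0.202, 0.979, -0.013]
contact_force: [-0.1, -0.2, -0.5]
gripper_width: 0.764
grasp_force: 0.0
t 19.08 pos [0.5847 0.0355 0.3032] q7 0.653 F [-0.1 -0.2 -0.5] T [ 0.05 -0.06 -0.  ] w 0.764 closing deg 66.7 tilt 2.54
tool delta [ 0.0052 -0.0064 -0.0164] rows 0.4407851620560897
gp [0.5784 0.0327 0.1484] toolz [-0.04  -0.018 -0.999] delta [-0.0007  0.0002  0.0294]
197 [ 3 80  0  0  0  0  0  0  0 26 88  0  0  0  0  0  0  0] 0.12497011983762377
```

```bash
python3 -m pendant '[[0.065,0,0,0.01,0],[0.065,0,0,0.012,0],[0.065,0,0,0.006,0],[0.065,0,0,0,5],[0.065,0,0,0,5],[0.065,0,0,0.0002,6],[0.065,0,0,0.0002,7],[0.065,0,0,0.0002,7],[0.065,0,0,0.0002,7],[0.065,0,0,0.0002,7],[0.065,0,0,0.0002,7],[0.065,0,0,0.0002,7]]' 40
python3 -m pendant '[[0.065,0,0,0.0002,7],[0.065,0,0,0.0002,7],[0.065,0,0,0.0002,7],[0.065,0,0,0.0002,7],[0.065,0,0,0.0002,7],[0.065,0,0,0.0002,7],[0.065,0,0,0.0002,7],[0.065,0,0,0.0002,7],[0.065,0,0,0.0002,7],[0.065,0,0,0.0002,7],[0.065,0,0,0.0002,7],[0.065,0,0,0.0002,7]]' 40
python3 -m pendant '[[0.065,0,0,0.0002,7],[0.065,0,0,0.0002,7],[0.065,0,0,0.0002,7],[0.065,0,0,0.0002,7],[0.065,0,0,0.0002,7],[0.065,0,0,0.0002,6],[0.065,0,0,0,0]]' 40
python3 - <<'E'
from h import *
go(.578,.032,.32); gp(.578,.032,.116)
E
```

```text
t: 20.13
eef_pos: [0.5825, 0.0371, 0.2721]
tool_rot: [-0.011, 0.655, 0.755, -0.021]
contact_force: [-0.5, 4.8, -3.1]
gripper_width: 0.759
grasp_force: 4.5
t: 21.13
eef_pos: [0.5843, 0.0369, 0.2707]
tool_rot: [0.006, 0.992, 0.123, -0.02]
contact_force: [6.3, 2.7, -2.7]
gripper_width: 0.76
grasp_force: 4.6
t: 21.72
eef_pos: [0.5837, 0.036, 0.2696]
tool_rot: [0.014, 0.973, -0.232, -0.017]
contact_force: [1.3, -0.0, 0.2]
gripper_width: 0.762
grasp_force: 0.7
t 21.72 pos [0.5837 0.036  0.2696] q7 -2.147 F [ 1.3 -0.   0.2] T [-0.02 -0.36  0.05] w 0.762 closing deg -116.8 tilt 2.51
tool delta [-0.0046  0.0079 -0.0501] rows 1.2212595753649143
gp [0.5776 0.0331 0.1147] toolz [-0.039 -0.019 -0.999] delta [ 0.0008  0.0008 -0.0013]
```

```bash
python3 -m pendant '[[0.065,0,0,0,-6],[0.065,0,0,-0.005,-4],[0.065,0,0,-0.015,0],[0.065,0,0,-0.005,0],[0.065,0,0,-0.003,-7],[0.065,0,0,0,-7],[0.065,0,0,0,-7],[0.065,0,0,0,-7],[0.065,0,0,0,-7],[0.065,0,0,0,-7],[0.065,0,0,0,-7],[0.065,0,0,0,-7]]' 40
python3 -m pendant '[[0.065,0,0,0,-7],[0.065,0,0,0,-7],[0.065,0,0,0,-7],[0.065,0,0,0,-7],[0.065,0,0,0,-7],[0.065,0,0,0,-7],[0.065,0,0,0,-7],[0.065,0,0,0,-7],[0.065,0,0,0,-7],[0.065,0,0,0,-7],[0.065,0,0,0,-7],[0.065,0,0,0,-7]]' 40
python3 -m pendant '[[0.065,0,0,0,-7],[0.065,0,0,0,-7],[0.065,0,0,0,-7],[0.065,0,0,0,-7],[0.065,0,0,0,-7],[0.065,0,0,0,-7],[0.065,0,0,0,0]]' 40
cat > bar.py <<'E'
from h import *
go(.578,.032,.32); gp(.578,.032,.112)
im,d=bot.read_camera("scene");P=cloud("scene",d);X,Y,Z=P[...,0],P[...,1],P[...,2]
n=P[(d>0)&(Z>.095)&(Z<.126)];r=np.linalg.norm(n[:,:2]-[.578,.032],axis=1)
e=n[(r>.035)&(r<.085)];a=np.degrees(np.arctan2(e[:,1]-.032,e[:,0]-.578))
h=np.histogram(a,36,(-180,180))[0];print({int(-175+10*i):int(k) for i,k in enumerate(h) if k>4},np.percentile(e[:,2],80))
E
python3 bar.py
```

```text
t: 22.72
eef_pos: [0.584, 0.0357, 0.2974]
tool_rot: [0.002, 0.94, 0.34, -0.023]
contact_force: [0.5, 0.2, -0.1]
gripper_width: 0.764
grasp_force: 0.0
t: 23.72
eef_pos: [0.584, 0.0356, 0.2973]
tool_rot: [-0.014, 0.471, 0.882, -0.018]
contact_force: [-0.3, -0.2, -0.1]
gripper_width: 0.76
grasp_force: 0.0
t: 24.3
eef_pos: [0.584, 0.0354, 0.2972]
tool_rot: [-0.02, 0.125, 0.992, -0.012]
contact_force: [0.1, -1.1, 0.4]
gripper_width: 0.761
grasp_force: 0.0
t 24.3 pos [0.584  0.0354 0.2972] q7 0.808 F [ 0.1 -1.1  0.4] T [ 0.02 -0.09 -0.04] w 0.761 closing deg 75.7 tilt 2.64
tool delta [ 0.0058 -0.0054 -0.0224] rows 0.5708027315373705
gp [0.5775 0.0325 0.1424] toolz [-0.042 -0.019 -0.999] delta [-0.0017  0.0005  0.0303]
{-155: 14, -145: 86, -135: 10, 25: 77, 35: 56} 0.1211832990119507
```

```bash
python3 -m pendant '[[0.065,0,0,0.01,0],[0.065,0,0,0.012,0],[0.065,0,0,0.006,0],[0.065,0,0,0,5],[0.065,0,0,0,5],[0.065,0,0,0.0002,6],[0.065,0,0,0.0002,7],[0.065,0,0,0.0002,7],[0.065,0,0,0.0002,7],[0.065,0,0,0.0002,7],[0.065,0,0,0.0002,7],[0.065,0,0,0.0002,7]]' 40
python3 -m pendant '[[0.065,0,0,0.0002,7],[0.065,0,0,0.0002,7],[0.065,0,0,0.0002,7],[0.065,0,0,0.0002,7],[0.065,0,0,0.0002,7],[0.065,0,0,0.0002,7],[0.065,0,0,0.0002,7],[0.065,0,0,0.0002,7],[0.065,0,0,0.0002,7],[0.065,0,0,0.0002,7],[0.065,0,0,0.0002,7],[0.065,0,0,0.0002,7]]' 40
python3 -m pendant '[[0.065,0,0,0.0002,7],[0.065,0,0,0.0002,7],[0.065,0,0,0.0002,7],[0.065,0,0,0.0002,7],[0.065,0,0,0.0002,7],[0.065,0,0,0.0002,7],[0.065,0,0,0.0002,7],[0.065,0,0,0,0]]' 40
python3 - <<'E'
from h import *
go(.578,.032,.32); gp(.578,.032,.111)
E
```

```text
t: 25.35
eef_pos: [0.5824, 0.0367, 0.2672]
tool_rot: [-0.012, 0.594, 0.804, -0.02]
contact_force: [-0.2, 3.2, -2.2]
gripper_width: 0.761
grasp_force: 4.5
t: 26.35
eef_pos: [0.5841, 0.0371, 0.2656]
tool_rot: [0.005, 0.98, 0.2, -0.02]
contact_force: [6.2, 2.9, -3.8]
gripper_width: 0.761
grasp_force: 4.6
t: 27.02
eef_pos: [0.5835, 0.0359, 0.2644]
tool_rot: [0.014, 0.974, -0.224, -0.017]
contact_force: [1.4, -0.7, -0.1]
gripper_width: 0.763
grasp_force: 0.4
t 27.02 pos [0.5835 0.0359 0.2644] q7 -2.099 F [ 1.4 -0.7 -0.1] T [-0.   -0.26  0.03] w 0.763 closing deg -115.8 tilt 2.51
tool delta [-0.0047  0.0079 -0.0553] rows 1.3439130322360402
gp [0.5774 0.0329 0.1095] toolz [-0.039 -0.019 -0.999] delta [ 0.0009  0.0006 -0.0015]
```

```bash
python3 -m pendant '[[0.065,0,0,0,-6],[0.065,0,0,-0.005,-4],[0.065,0,0,-0.015,0],[0.065,0,0,-0.005,0],[0.065,0,0,-0.003,-7],[0.065,0,0,0,-7],[0.065,0,0,0,-7],[0.065,0,0,0,-7],[0.065,0,0,0,-7],[0.065,0,0,0,-7],[0.065,0,0,0,-7],[0.065,0,0,0,-7]]' 40
python3 -m pendant '[[0.065,0,0,0,-7],[0.065,0,0,0,-7],[0.065,0,0,0,-7],[0.065,0,0,0,-7],[0.065,0,0,0,-7],[0.065,0,0,0,-7],[0.065,0,0,0,-7],[0.065,0,0,0,-7],[0.065,0,0,0,-7],[0.065,0,0,0,-7],[0.065,0,0,0,-7],[0.065,0,0,0,-7]]' 40
python3 -m pendant '[[0.065,0,0,0,-7],[0.065,0,0,0,-7],[0.065,0,0,0,-7],[0.065,0,0,0,-7],[0.065,0,0,0,-7],[0.065,0,0,0,-6],[0.065,0,0,0,0]]' 40
sed -i 's/>.095)&(Z<.126)/>.09)\&(Z<.122)/' bar.py; python3 bar.py
```

```text
t: 28.02
eef_pos: [0.5837, 0.0356, 0.2922]
tool_rot: [0.002, 0.937, 0.349, -0.023]
contact_force: [0.4, 0.5, -0.5]
gripper_width: 0.763
grasp_force: 0.0
t: 29.02
eef_pos: [0.5838, 0.0355, 0.2922]
tool_rot: [-0.014, 0.463, 0.886, -0.018]
contact_force: [-0.6, 0.1, -0.2]
gripper_width: 0.761
grasp_force: 0.0
t: 29.6
eef_pos: [0.5838, 0.0353, 0.292]
tool_rot: [-0.02, 0.125, 0.992, -0.012]
contact_force: [-0.4, -0.1, 0.2]
gripper_width: 0.766
grasp_force: 0.0
t 29.6 pos [0.5838 0.0353 0.292 ] q7 0.827 F [-0.4 -0.1  0.2] T [-0.01 -0.06 -0.01] w 0.766 closing deg 75.7 tilt 2.64
tool delta [ 0.0058 -0.0054 -0.0276] rows 0.689479673615702
gp [0.5772 0.0324 0.1372] toolz [-0.042 -0.019 -0.999] delta [-0.0018  0.0005  0.0251]
{-155: 8, -145: 81, -135: 21, 25: 69, 35: 68, 45: 5} 0.11631617858572589
```

```bash
python3 -m pendant '[[0.065,0,0,0.01,0],[0.065,0,0,0.012,0],[0.065,0,0,0.005,0],[0.065,0,0,0,5],[0.065,0,0,0,5],[0.065,0,0,0.0002,6],[0.065,0,0,0.0002,7],[0.065,0,0,0.0002,7],[0.065,0,0,0.0002,7],[0.065,0,0,0.0002,7],[0.065,0,0,0.0002,7],[0.065,0,0,0.0002,7]]' 40
python3 -m pendant '[[0.065,0,0,0.0002,7],[0.065,0,0,0.0002,7],[0.065,0,0,0.0002,7],[0.065,0,0,0.0002,7],[0.065,0,0,0.0002,7],[0.065,0,0,0.0002,7],[0.065,0,0,0.0002,7],[0.065,0,0,0.0002,7],[0.065,0,0,0.0002,7],[0.065,0,0,0.0002,7],[0.065,0,0,0.0002,7],[0.065,0,0,0.0002,7]]' 40
python3 -c "
from h import *
go(.578,.032,.32); gp(.578,.032,.107)"
python3 -m pendant '[[0.065,0,0,0,4],[0.065,0,0,0,4],[0.065,0,0,0,4],[0.065,0,0,0,4],[0.065,0,0,0,4]]' 40
python3 -c "
from h import *
go(.578,.032,.32); gp(.578,.032,.107)"
```

```text
t: 30.65
eef_pos: [0.5822, 0.0368, 0.2631]
tool_rot: [-0.012, 0.594, 0.804, -0.02]
contact_force: [-0.1, 4.6, -2.0]
gripper_width: 0.758
grasp_force: 4.5
t: 31.65
eef_pos: [0.5841, 0.0371, 0.2616]
tool_rot: [0.005, 0.98, 0.2, -0.02]
contact_force: [6.7, 3.6, -3.9]
gripper_width: 0.764
grasp_force: 4.6
t 31.65 pos [0.5841 0.0371 0.2616] q7 -1.343 F [ 6.7  3.6 -3.9] T [ 0.97 -1.31  0.33] w 0.764 closing deg -66.9 tilt 2.32
tool delta [-0.0099  0.0024 -0.0581] rows 1.4142233664447486
gp [0.5784 0.0345 0.1067] toolz [-0.037 -0.017 -0.999] delta [-0.0013  0.0021 -0.0003]
t: 32.07
eef_pos: [0.5843, 0.037, 0.2616]
tool_rot: [0.008, 0.999, 0.029, -0.018]
contact_force: [6.5, 3.3, -6.8]
gripper_width: 0.766
grasp_force: 8.9
t 32.07 pos [0.5843 0.037  0.2616] q7 -1.636 F [ 6.5  3.3 -6.8] T [ 0.99 -1.55  0.64] w 0.766 closing deg -86.7 tilt 2.3
tool delta [-0.0087  0.0055 -0.058 ] rows 1.4135150503386102
gp [0.5787 0.0342 0.1067] toolz [-0.036 -0.018 -0.999] delta [-0.0008  0.0022 -0.0002]
```

```bash
python3 -m pendant '[[0.065,0,0,0,2],[0.065,0,0,0,2],[0.065,0,0,0,0]]' 40
python3 -c "
from h import *
go(.578,.032,.32)"
python3 -m pendant '[[0.065,0,0,0,2],[0.065,0,0,0,2],[0.065,0,0,0,0]]' 40
python3 -c "
from h import *
go(.578,.032,.32)"
```

```text
t: 32.32
eef_pos: [0.5842, 0.037, 0.2616]
tool_rot: [0.009, 1.0, -0.005, -0.018]
contact_force: [7.7, 2.3, -4.8]
gripper_width: 0.761
grasp_force: 10.7
t 32.32 pos [0.5842 0.037  0.2616] q7 -1.694 F [ 7.7  2.3 -4.8] T [ 0.89 -1.55  0.76] w 0.761 closing deg -90.6 tilt 2.31
tool delta [-0.0083  0.0061 -0.0581] rows 1.4140156025098853
t: 32.57
eef_pos: [0.5843, 0.0372, 0.2616]
tool_rot: [0.01, 0.999, -0.038, -0.018]
contact_force: [7.3, 3.3, -6.2]
gripper_width: 0.76
grasp_force: 25.2
t 32.57 pos [0.5843 0.0372 0.2616] q7 -1.751 F [ 7.3  3.3 -6.2] T [ 0.82 -1.64  1.81] w 0.76 closing deg -94.4 tilt 2.31
tool delta [-0.0079  0.0069 -0.0581] rows 1.4151146204220901
```

Torque jumps to 1.8 N m, so the arms have reached the dead stop. I back off, lift clear and check.

```bash
python3 -m pendant '[[0.065,0,0,0,-5],[0.065,0,0,0,-6],[0.065,0,0,0,-5],[0.065,0,0,-0.005,0],[0.065,0,0,-0.02,0],[0.065,0,0,-0.03,0],[0.065,0,0,-0.03,0],[0.065,0,0,-0.03,0],[0.065,0,0,-0.03,0],[0.065,0,0,-0.02,0],[0.065,0,0,0,0],[0.065,0,0,0,0]]' 40
python3 bar.py
python3 - <<'E'
from h import *
im,d=bot.read_camera("scene");cv2.imwrite("pics/s5.png",im)
P=cloud("scene",d);Z=P[...,2];n=P[(d>0)&(Z>.09)&(Z<.122)];v=n[:,:2]-[.578,.032];r=np.linalg.norm(v,axis=1);v=v[(r>.035)&(r<.085)]
a=np.degrees(np.arctan2(v[:,1],v[:,0]));print([np.median(a[a>0]),np.median(a[a<0])])
E
```

```text
t: 33.57
eef_pos: [0.5897, 0.0383, 0.4278]
tool_rot: [0.007, 0.995, 0.098, -0.02]
contact_force: [-0.7, -1.0, -1.3]
gripper_width: 0.762
grasp_force: 0.0
t 33.57 pos [0.5897 0.0383 0.4278] q7 -1.527 F [-0.7 -1.  -1.3] T [ 0.02 -0.07 -0.01] w 0.762 closing deg -78.8 tilt 2.45
tool delta [-0.0082  0.0028  0.1083] rows 2.604400066505076
gp [0.5837 0.0355 0.2729] toolz [-0.039 -0.018 -0.999] delta [0.0004 0.0007 0.1611]
{-125: 35, -115: 100, 55: 91, 65: 33} 0.11263728980218343
[np.float64(57.0363667857539), np.float64(-115.45146404553519)]
```

View pics/s5.png

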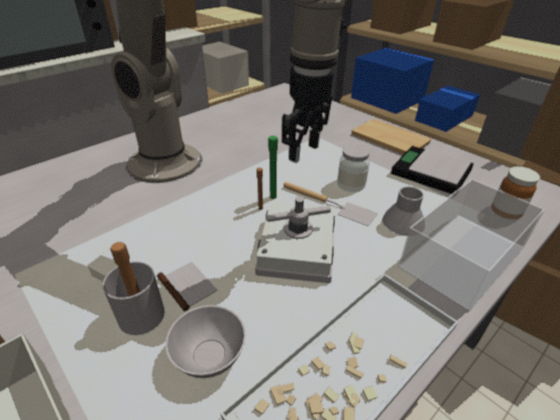

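The arms lie at about 61° in world (expected 61.6° when fully tight), at (270,215)–(330,210). The tamper stands in the upright pot at (122,265), and the bystanders are where they were.

```bash
python3 -c "
from station import bot
print(bot.hand_in())"
```

```text
the job is handed in; nothing more can be done
None
```

I handed the job in at about 34 s: the tamper stands in the upright pot, the second nut is down on the hex nut and tightened to its dead stop, and the bystanders look unmoved in the last picture; no verdict came back.

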